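Carry the row of stone sticks over to the polishing rack

ROBOT

A 6-joint arm with a two-finger parallel gripper is mounted at the origin on the work surface. World frame = base frame: x ahead of the robot, y to its left, z up, the work surface at z = 0. Lengths are in m, angles in rad, forces in N, time in s.
With the tool pointing down it reaches from about 0.3 to 0.775 m from the base axis. Payload 14.6 kg.
Tool frame: the origin (TCP) lies at the very end of the fingers, on their centre line; the grasp point (between the pads) lies 19 mm behind it; z points along the fingers, y is the line along which they close (so a half turn about z gives the same grasp; the last joint's range is limited). The gripper opens to 94 mm and grips with 3 to 60 N. Pads are 16 mm wide; open, the fingers measure 119 mm over their backs; the gripper's body (75 mm by 177 mm) begins 78 mm behind the grasp point.
Start: joints at [1.092, 0.3, 1.521, -0, 1.321, -0.067], TCP at [0.22, 0.504, 0.205] pointing down, gripper open.
Joint ranges: [-3.03, 3.03], [-0.79, 2.21], [0.23, 2.52], [-1.04, 4.18], [0, 3.07], [-2.55, 2.55]. Speed limits (rad/s): [2.22, 2.22, 2.57, 3.14, 3.14, 3.14].

INTERFACE

Orientations are given as [roll, pitch, yaw] about the fixed x, y, z axes, in that order (R = Rz(yaw) Ry(pitch) Rx(roll)).
In Python, from station import ctrl, camera, camera_info, finder gives the robot as it stands.
- The arm moves only by the tool carry_out, never from a script. Its argument "motion" is a list of rows, each a list of 2 entries, a list of its own where there are three numbers: the shift along the tool's x, y, z as a fraction of full scale, then the turn about the tool's z as a fraction of full scale. A call has 1 to 12 rows; each row is the pose to reach, as a shift and turn from the pose commanded when the call began, along the tool's axes at that moment, turning the shorter way round; what a row does not reach only later rows make up. Full scale, the value 1, is 200 mm for a shift and 360 degrees for a turn. A row lasts 1/10 s, in which the tool goes at most 50 mm and 8.59 degrees, less where a joint would pass 70% of its speed; a pose out of reach is approached as far as the arm can. A call with a number of a shift or a turn outside -1 to 1 is refused whole. A call with a gripper value outside its range is refused whole. "hand" is the closure, from -1 (fully open) to 1 (shut), set as the call begins (left out, the last holds). The fingers move at their own pace and stop on an object; "force" is the grip in N (left out, the last holds). Time passes only in rows, so rows that repeat a pose let the fingers close. It gives the time, the measured TCP pose, the force, the opening and the grip force at its end, in the units of the state.
- ctrl.get_obs(): the state, without advancing time (a new reading comes with each control period).
- camera(name): name is "scene" or "top" or "wrist"; returns (picture, depth): 400x640x3 uint8, blue, green, red; 400x640 float32, m along the optical axis (not along the pixel's ray), 0 where there is no reading.
- camera_info(name): a dict with "camera_matrix" (3x3 intrinsics, pixels), "origin" and "attitude" of the camera in the world. Camera axes: x right, y down, z forward; pixel columns grow to the right and rows downward; lengths in m; the calibration is good to about 2 mm. A picture is of the moment at which its call begins: read the wrist's pose just before it. camera_info takes no time and is no camera call; for the wrist camera it gives the pose at the moment of the call.
- ctrl.hand_in(): hands the job in; it is judged then, once.
Trained networks look in the newest picture that a camera, given by its name, has taken for a name from the list of things; names that differ only in an ending like _2 or _b are one class to them, and where a whole thing is asked for, a point or a joint stands for the part that bears it (a point fixed in the world has none). Each returns a list of dicts, best first, with "conf" (0 to 1); they miss things now and then, are a little off and sometimes report something else, mostly with a low value. They report only what shows in the picture. A call takes as long as a camera call. They do not tell look-alikes from the thing itself.
- finder.boxes_of(camera, query): "location" ([column, row] in pixels, amid what is visible of it).
- finder.cut_out(camera, query): "mask" (400x640 bool, what is visible of it) and "location" ([column, row] in pixels, amid what is visible of it).
- finder.pinpoint(camera, query): "location" ([column, row] in pixels: a listed point, or the origin of a listed thing).
The state is a dict: "time_s": time; "qpos": joint angles; "joint_vel": joint speeds; "tau": joint torques, N m; "ee_pos": TCP position; "eef_rot": TCP orientation; "force": force on the tool from outside, world axes, zero at the start; "moment": the same for the moment, N m; "grip_width": finger opening in m; "grip_force": force on a finger pad.
Only numpy, scipy, OpenCV 4.12 (cv2) and the standard library are available. Lean on these libraries where they do the work, as an engineer would, in place of code of your own. Each camera call takes 0.05 s, during which the arm holds its last target. There are 200 camera calls.

TASK

Move the four stone sticks, one after another, from the light wooden cutting rack to the pockets of the empty dark steel polishing rack, keeping their order from the white end: the stick nearest the white end block of the cutting rack goes into the pocket next to the white end block of the polishing rack, the next stick into the next pocket, and so on. Stand every stick upright with its foot flat on the floor of its pocket, and do not tip any stick over on the way.

Things in the scene. Friction and masses are not known exactly. Their poses are not given: they have to be found in the camera images.
- stick_red: Loose gem-cutter's stick with a red stone on top, standing upright in the cutting rack. 98 mm tall, about 140 g: round brass foot 36 mm in diameter and 10 mm high, round wooden handle 18 mm in diameter from 10 to 72 mm above the underside (the place to grip), brass ferrule, then the red stone, 24 mm across, from 78 to 98 mm. Origin: centre of the underside; z up along the stick.
- stick_green: Loose gem-cutter's stick with a green stone on top, standing upright in the cutting rack. 98 mm tall, about 140 g: round brass foot 36 mm in diameter and 10 mm high, round wooden handle 18 mm in diameter from 10 to 72 mm above the underside (the place to grip), brass ferrule, then the green stone, 24 mm across, from 78 to 98 mm. Origin: centre of the underside; z up along the stick.
- stick_blue: Loose gem-cutter's stick with a blue stone on top, standing upright in the cutting rack. 98 mm tall, about 140 g: round brass foot 36 mm in diameter and 10 mm high, round wooden handle 18 mm in diameter from 10 to 72 mm above the underside (the place to grip), brass ferrule, then the blue stone, 24 mm across, from 78 to 98 mm. Origin: centre of the underside; z up along the stick.
- stick_yellow: Loose gem-cutter's stick with a yellow stone on top, standing upright in the cutting rack. 98 mm tall, about 140 g: round brass foot 36 mm in diameter and 10 mm high, round wooden handle 18 mm in diameter from 10 to 72 mm above the underside (the place to grip), brass ferrule, then the yellow stone, 24 mm across, from 78 to 98 mm. Origin: centre of the underside; z up along the stick.
- pad_red: Fixed red 50 mm square pad, 2 mm thick, under the red stick's start place; no target. In the cutting rack's pocket row, pads 58 mm apart along the pad's y; +y points to that rack's white end (always robot-left, +y). Origin: centre of underside, 4 mm above table; sticks start on its top, 6 mm above table. Cutting rack: fixed light wood, size and pockets as polishing rack, end blocks too.
- pad_green: Fixed green 50 mm square pad, 2 mm thick, under the green stick's start place; no target. In the cutting rack's pocket row, pads 58 mm apart along the pad's y; +y points to that rack's white end (always robot-left, +y). Origin: centre of underside, 4 mm above table; sticks start on its top, 6 mm above table. Cutting rack: fixed light wood, size and pockets as polishing rack, end blocks too.
- pad_blue: Fixed blue 50 mm square pad, 2 mm thick, under the blue stick's start place; no target. In the cutting rack's pocket row, pads 58 mm apart along the pad's y; +y points to that rack's white end (always robot-left, +y). Origin: centre of underside, 4 mm above table; sticks start on its top, 6 mm above table. Cutting rack: fixed light wood, size and pockets as polishing rack, end blocks too.
- pad_yellow: Fixed yellow 50 mm square pad, 2 mm thick, under the yellow stick's start place; no target. In the cutting rack's pocket row, pads 58 mm apart along the pad's y; +y points to that rack's white end (always robot-left, +y). Origin: centre of underside, 4 mm above table; sticks start on its top, 6 mm above table. Cutting rack: fixed light wood, size and pockets as polishing rack, end blocks too.
- polish_rack: Target: fixed dark steel tray, 292 (its y) x 64 mm (its x), empty. Four pockets centred at x = 0, y = -87, -29, 29, 87 mm, each 52 x 52 mm inside, floor 4 mm and wall tops 14 mm above table, walls 6 mm thick. Origin: centre of underside, on the table. End blocks at y = +-132.5 mm, 60 x 25 mm, tops 28 mm above table: one white, one dark brown; which end is white varies.
- white_block: White end block of the polishing rack, 60 x 25 x 24 mm, fixed at one of its two ends. Origin: centre of its underside, 4 mm above the table, 45.5 mm from the centre of the nearest pocket.
Mind the look-alikes: they are no part of the job. Leave any pink or turquoise look-alike of the stick_yellow alone.

How it is judged:
At the end, for the whole second after the job is handed in: Each stick stands in the polishing-rack pocket whose place from that rack's white block equals its pad's place from the white end of the cutting rack: within 13 mm of the pocket centre across and 14 mm along the rack, underside under 10 mm above the table, upright within 0.12 rad, at rest (((y of any of pad_green, pad_blue, pad_yellow in the frame of pad_red below -0.145 m and horizontal distance between stick_red and white_block between 0.0315 and 0.0595 m) or (y of any of pad_green, pad_blue, pad_yellow in the frame of pad_red below -0.087 m and y of any of pad_green, pad_blue, pad_yellow in the frame of pad_red above 0.029 m and horizontal distance between stick_red and white_block between 0.0895 and 0.1175 m) or (y of any of pad_green, pad_blue, pad_yellow in the frame of pad_red below -0.029 m and y of any of pad_green, pad_blue, pad_yellow in the frame of pad_red above 0.087 m and horizontal distance between stick_red and white_block between 0.1475 and 0.1755 m) or (y of any of pad_green, pad_blue, pad_yellow in the frame of pad_red above 0.145 m and horizontal distance between stick_red and white_block between 0.2055 and 0.2335 m)) and x of stick_red in the frame of polish_rack between -0.013 and 0.013 m and z of stick_red in the frame of polish_rack between -0.002 and 0.01 m and angle between each of stick_red, stick_green, stick_blue, stick_yellow's own z axis and vertical below 0.12 rad and linear speed of each of stick_red, stick_green, stick_blue, stick_yellow below 0.02 m/s and angular speed of each of stick_red, stick_green, stick_blue, stick_yellow below 0.2 rad/s and ((y of any of pad_red, pad_blue, pad_yellow in the frame of pad_green below -0.145 m and horizontal distance between stick_green and white_block between 0.0315 and 0.0595 m) or (y of any of pad_red, pad_blue, pad_yellow in the frame of pad_green below -0.087 m and y of any of pad_red, pad_blue, pad_yellow in the frame of pad_green above 0.029 m and horizontal distance between stick_green and white_block between 0.0895 and 0.1175 m) or (y of any of pad_red, pad_blue, pad_yellow in the frame of pad_green below -0.029 m and y of any of pad_red, pad_blue, pad_yellow in the frame of pad_green above 0.087 m and horizontal distance between stick_green and white_block between 0.1475 and 0.1755 m) or (y of any of pad_red, pad_blue, pad_yellow in the frame of pad_green above 0.145 m and horizontal distance between stick_green and white_block between 0.2055 and 0.2335 m)) and x of stick_green in the frame of polish_rack between -0.013 and 0.013 m and z of stick_green in the frame of polish_rack between -0.002 and 0.01 m and ((y of any of pad_red, pad_green, pad_yellow in the frame of pad_blue below -0.145 m and horizontal distance between stick_blue and white_block between 0.0315 and 0.0595 m) or (y of any of pad_red, pad_green, pad_yellow in the frame of pad_blue below -0.087 m and y of any of pad_red, pad_green, pad_yellow in the frame of pad_blue above 0.029 m and horizontal distance between stick_blue and white_block between 0.0895 and 0.1175 m) or (y of any of pad_red, pad_green, pad_yellow in the frame of pad_blue below -0.029 m and y of any of pad_red, pad_green, pad_yellow in the frame of pad_blue above 0.087 m and horizontal distance between stick_blue and white_block between 0.1475 and 0.1755 m) or (y of any of pad_red, pad_green, pad_yellow in the frame of pad_blue above 0.145 m and horizontal distance between stick_blue and white_block between 0.2055 and 0.2335 m)) and x of stick_blue in the frame of polish_rack between -0.013 and 0.013 m and z of stick_blue in the frame of polish_rack between -0.002 and 0.01 m and ((y of any of pad_red, pad_green, pad_blue in the frame of pad_yellow below -0.145 m and horizontal distance between stick_yellow and white_block between 0.0315 and 0.0595 m) or (y of any of pad_red, pad_green, pad_blue in the frame of pad_yellow below -0.087 m and y of any of pad_red, pad_green, pad_blue in the frame of pad_yellow above 0.029 m and horizontal distance between stick_yellow and white_block between 0.0895 and 0.1175 m) or (y of any of pad_red, pad_green, pad_blue in the frame of pad_yellow below -0.029 m and y of any of pad_red, pad_green, pad_blue in the frame of pad_yellow above 0.087 m and horizontal distance between stick_yellow and white_block between 0.1475 and 0.1755 m) or (y of any of pad_red, pad_green, pad_blue in the frame of pad_yellow above 0.145 m and horizontal distance between stick_yellow and white_block between 0.2055 and 0.2335 m)) and x of stick_yellow in the frame of polish_rack between -0.013 and 0.013 m and z of stick_yellow in the frame of polish_rack between -0.002 and 0.01 m); the robot touches nothing.
It fails at once if the red stick is tipped over (more than 0.7 rad from upright) (angle between stick_red's own z axis and vertical above 0.7 rad).
It fails at once if the green stick is tipped over (more than 0.7 rad from upright) (angle between stick_green's own z axis and vertical above 0.7 rad).
It fails at once if the blue stick is tipped over (more than 0.7 rad from upright) (angle between stick_blue's own z axis and vertical above 0.7 rad).
It fails at once if the yellow stick is tipped over (more than 0.7 rad from upright) (angle between stick_yellow's own z axis and vertical above 0.7 rad).
It also fails if it takes over 104 s, if anything falls off the work surface, if the arm or the gripper's body presses on something with over 40 N, if the wrist force passes 120 N, or if a joint passes its speed limit or range.

## Working session

There is one attempt and no reset: what is moved stays moved. The work goes in short steps, Python scripts to look and compute and a tool call to move; the robot and the scene stay as the last step left them, time stands still between calls to the robot, and variables do not carry over. Pictures are saved under pics/ and viewed, at most 14 in all, crops included, and the job is handed in when it is done.

Besides the shell and the picture viewer there is one more tool, called as name([rows], argument=value, ...), one row to a line, values as JSON. carry_out: Moves the arm, as the interface text tells. Its arguments: {"type":"object","properties":{"motion":{"type":"array","items":{"type":"array"}},"hand":{"type":"number"},"force":{"type":"number"}},"required":["motion"]}

```bash
mkdir -p pics; ls; cat > h.py <<'E'
import numpy as np, cv2
from scipy.spatial.transform import Rotation as R
from station import ctrl, camera, camera_info, finder
def att(i):
    a=np.array(i["attitude"],float)
    return a if a.shape==(3,3) else (R.from_euler('xyz',a).as_matrix() if a.size==3 else R.from_quat(a).as_matrix())
def ray(i,px):
    K=np.array(i["camera_matrix"]);d=att(i)@np.linalg.solve(K,[px[0],px[1],1.]);return np.array(i["origin"]),d
def atz(i,px,z):
    o,d=ray(i,px);return o+d*(z-o[2])/d[2]
def atd(i,px,dep):
    o,d=ray(i,px);return o+d*dep
E
python3 - <<'E'
from h import *
np.set_printoptions(precision=4,suppress=True)
print(ctrl.get_obs())
for c in ("scene","top"):
    p,d=camera(c);cv2.imwrite(f"pics/{c}0.png",p);i=camera_info(c);print(c,i)
    for q in ["stick_red","stick_green","stick_blue","stick_yellow","polish_rack","white_block"]:
        for b in finder.pinpoint(c,q)[:3]:
            u,v=map(int,np.round(b["location"]));dd=d[min(v,399),min(u,639)]
            print(c,q,round(b["conf"],2),b["location"],"depthpt",atd(i,b["location"],dd),"z4mm",atz(i,b["location"],.004))
E
```

```text
pics
{'time_s': 0.0, 'qpos': array([ 1.0924,  0.3005,  1.5216,  0.    ,  1.3207, -0.0666]), 'joint_vel': array([-0.0005, -0.0002, -0.0008,  0.0011,  0.0004, -0.0001]), 'tau': array([ -0.0013, -53.1796, -35.2748,   0.0707,   0.0242,  -0.0001]), 'ee_pos': array([0.22  , 0.5038, 0.2049]), 'eef_rot': array([-3.1404, -0.0001,  2.7298]), 'force': array([ 0.0941, -0.2127, -0.8433]), 'moment': array([-0.036 , -0.0426, -0.0199]), 'grip_force': 0.0, 'grip_width': 0.09402583343066419}
scene {'camera_matrix': array([[468.9495,   0.    , 315.3499],
       [  0.    , 468.9495, 206.4733],
       [  0.    ,   0.    ,   1.    ]]), 'origin': array([ 1.09  , -0.414 ,  0.6505]), 'attitude': array([-2.2967, -0.0162,  0.8981])}
scene stick_red 0.83 [362.4, 210.5] depthpt [0.6022 0.1102 0.0126] z4mm [0.5956 0.1172 0.004 ]
scene stick_green 0.57 [394.2, 181.6] depthpt [0.5769 0.2279 0.0147] z4mm [0.5682 0.2387 0.004 ]
scene stick_blue 0.96 [409.5, 172.3] depthpt [0.5724 0.2817 0.0125] z4mm [0.5655 0.291  0.004 ]
scene stick_yellow 0.83 [301.7, 192.6] depthpt [0.4788 0.0489 0.0093] z4mm [0.4738 0.0527 0.004 
[... 805 characters left out ...]
0.5697 0.2418 0.004 ]
top stick_blue 0.93 [183.6, 189.6] depthpt [0.5694 0.287  0.028 ] z4mm [0.5724 0.2955 0.004 ]
top stick_yellow 0.87 [211.8, 234.9] depthpt [0.4773 0.2245 0.0403] z4mm [0.478  0.2347 0.004 ]
top stick_yellow 0.86 [241.2, 186.7] depthpt [0.5747 0.1715 0.0214] z4mm [0.577  0.1752 0.004 ]
top stick_yellow 0.86 [249.5, 132.4] depthpt [0.6876 0.1558 0.0202] z4mm [0.6919 0.159  0.004 ]
top polish_rack 0.69 [440.6, 186.8] depthpt [ 0.5709 -0.2341  0.0096] z4mm [ 0.5716 -0.2356  0.004 ]
top white_block 0.63 [264.2, 180.7] depthpt [0.5872 0.1255 0.0161] z4mm [0.589  0.1274 0.004 ]
top white_block 0.55 [374.4, 187.6] depthpt [ 0.5683 -0.0976  0.0305] z4mm [ 0.5717 -0.1002  0.004 ]
```

View pics/top0.png

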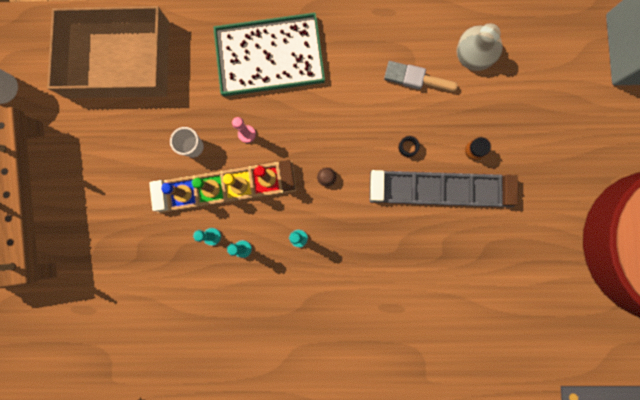

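View pics/scene0.png

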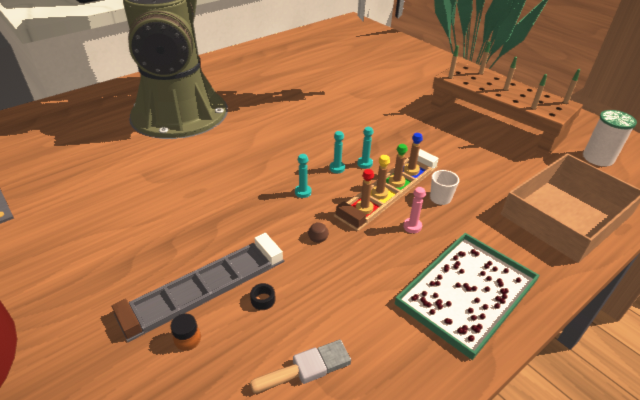

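Top view: the cutting rack runs from its white end (160,195) as blue (181,192), green (208,189), yellow (237,185), red (265,180), brown end (286,176). The polishing rack's white end is at (377,186) and its brown end at (511,190).

Candidates for yellow: the yellow stick (237,185), pink (245,130), and turquoise (207,236), (240,249), (298,238). I choose the one in the rack on the yellow pad.

```bash
cat > m.py <<'E'
from h import *
np.set_printoptions(precision=4,suppress=True)
# stones: triangulate colour blobs ; racks: depth clouds
HS={"red":(0,6),"green":(50,72),"blue":(112,125),"yellow":(22,32)}
rays={}
for c in ("scene","top"):
    p,d=camera(c);i=camera_info(c);hsv=cv2.cvtColor(p,cv2.COLOR_BGR2HSV)
    vv,uu=np.mgrid[:400,:640];K=i["camera_matrix"]
    P=np.stack([(uu-K[0,2])/K[0,0]*d,(vv-K[1,2])/K[1,1]*d,d],-1)@att(i).T+i["origin"];P[d==0]=9
    for q,(a,b) in HS.items():
        m=(hsv[...,0]>=a)&(hsv[...,0]<=b)&(hsv[...,1]>150)&(hsv[...,2]>60)
        reg=(P[...,0]>.5)&(P[...,0]<.65)&(P[...,1]>.05)&(P[...,1]<.35)
        s=m&reg&(P[...,2]>.08)&(P[...,2]<.12)
        pd=m&reg&(P[...,2]<.02)
        loc=np.array([uu[s].mean(),vv[s].mean()]);rays.setdefault(q,[]).append(ray(i,loc))
        print(c,q,s.sum(),loc,"stone med",np.median(P[s],0),"padmed",np.median(P[pd],0) if pd.any() else None)
        if c=="top":
            A=np.zeros((3,3));bb=np.zeros(3)
            for o,dd in rays[q]:
                dd=dd/np.linalg.norm(dd);M=np.eye(3)-np.outer(dd,dd);A+=M;bb+=M@o
            print("  TRI stone centre",np.linalg.solve(A,bb))
    for nm,(x0,x1,y0,y1) in {"polish":(.5,.64,-.42,-.05),"cut":(.5,.66,.04,.37)}.items():
        for zl,zh in ((.009,.032),(.020,.032)):
            m=(P[...,0]>x0)&(P[...,0]<x1)&(P[...,1]>y0)&(P[...,1]<y1)&(P[...,2]>zl)&(P[...,2]<zh)
            n,lab,st,ce=cv2.connectedComponentsWithStats(m.astype(np.uint8))
            for k in range(1,n):
                if st[k,4]>60:
                    Q=P[lab==k]; print(c,nm,zl,st[k,4],cv2.minAreaRect(Q[:,:2].astype(np.float32)*1000),"zmax",np.percentile(Q[:,2],95).round(4))
    cv2.imwrite(f"pics/crop_{c}.png",cv2.resize(p[140:230,140:300] if c=="top" else p[120:240,320:460],None,fx=4,fy=4))
E
python3 m.py
```

```text
scene red 54 [368.1296 174.1481] stone med [0.5968 0.1206 0.0986] padmed [0.5848 0.1339 0.0054]
scene green 78 [401.6667 148.7308] stone med [0.5775 0.2331 0.0997] padmed [0.5895 0.2523 0.0053]
scene blue 71 [417.0986 137.3521] stone med [0.5685 0.2913 0.0999] padmed [0.5803 0.3119 0.0052]
scene yellow 50 [385.74 158.16] stone med [0.5834 0.1812 0.1022] padmed [0.597  0.1886 0.0058]
scene polish 0.009 2658 ((568.9921264648438, -234.6785430908203), (289.6988525390625, 67.45513916015625), 87.51470947265625) zmax 0.0281
scene polish 0.02 377 ((575.4635009765625, -102.94385528564453), (25.768817901611328, 61.442230224609375), 87.66564178466797) zmax 0.0289
scene polish 0.02 538 ((563.6849975585938, -367.10430908203125), (24.899988174438477, 61.03201675415039), 86.7739028930664) zmax 0.0286
scene cut 0.009 1884 ((579.1162109375, 211.76962280273438), (66.11392211914062, 293.6090393066406), 8.608349800109863) zmax 0.0287
scene cut 0.02 172 ((564.8297119140625, 342.67388916015625), (51.41950988769531, 29.24590301513672), 5.265635013580322) zmax 0.0296
scene cut 0.02 317 ((598.834716796875, 8
[... 1240 characters left out ...]
4909667969, 290.1349792480469), 8.29622745513916) zmax 0.0306
top cut 0.009 172 ((578.5340576171875, 177.3342742919922), (37.43529510498047, 38.370262145996094), 59.0149040222168) zmax 0.0226
top cut 0.009 174 ((574.5956420898438, 235.71791076660156), (34.34324645996094, 36.2277946472168), 74.49315643310547) zmax 0.0262
top cut 0.009 180 ((563.4560546875, 291.6783447265625), (32.1162109375, 39.81875991821289), 66.7714614868164) zmax 0.0265
top cut 0.02 360 ((597.8814086914062, 78.49913024902344), (60.0834846496582, 25.22250747680664), 8.248377799987793) zmax 0.0314
top cut 0.02 370 ((559.239990234375, 340.22430419921875), (60.12101364135742, 25.87596893310547), 8.812057495117188) zmax 0.0312
```

View pics/crop_top.png

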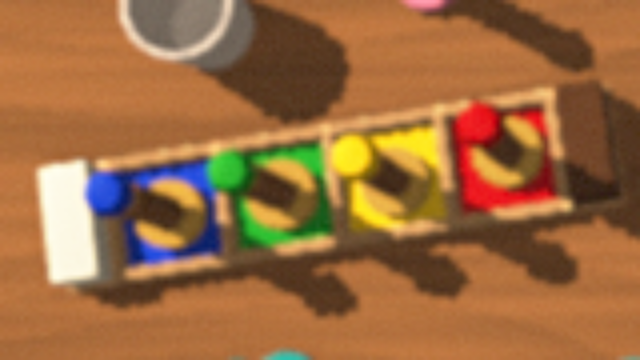

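The crop confirms the choice: blue, green, yellow and red all stand in the light rack, each on its own coloured pad. No look-alike is in the rack.

```bash
cat > go.py <<'E'
# usage: go.py x y z yawdeg  -> fractions along tool axes from the present pose
import sys
from h import *
o=ctrl.get_obs();x,y,z,w=map(float,sys.argv[1:5])
M=R.from_euler('xyz',o["eef_rot"]).as_matrix()
d=M.T@(np.array([x,y,z])-o["ee_pos"])/.2
t=(np.degrees(o["eef_rot"][2])-w+180)%360-180
print("t",round(o["time_s"],2),"shift",d.round(3),"turn",round(t/360,4),"rows>=",max(np.linalg.norm(d)*4,abs(t)/8.59).round(1))
E
python3 go.py .578 .18 .26 98.4
```

```text
t 0.8 shift [-2.288 -0.768 -0.273] turn 0.1611 rows>= 9.7
```

carry_out([
  [[-0.25,-0.08,-0.05],0.024],
  [[-0.5,-0.17,-0.1],0.048],
  [[-0.75,-0.25,-0.15],0.072],
  [[-1,-0.34,-0.2],0.096],
  [[-1,-0.5,-0.27],0.12],
  [[-1,-0.7,-0.27],0.144],
  [[-1,-0.77,-0.27],0.161],
  [[-1,-0.77,-0.27],0.161],
], hand=-1, force=20)

```text
time_s: 1.6
ee_pos: [0.3416, 0.2818, 0.2601]
eef_rot: [3.14, -0.001, 1.715]
force: [0.0, -0.4, 0.1]
grip_width: 0.0939
grip_force: 0.0
```

```bash
python3 go.py .578 .18 .26 98.4
```

```text
t 1.6 shift [-6.730e-01  1.096e+00  1.000e-03] turn -0.0004 rows>= 5.1
```

carry_out([
  [[-0.13,0.2,0],0],
  [[-0.26,0.4,0],0],
  [[-0.39,0.6,0],0],
  [[-0.52,0.8,0],0],
  [[-0.67,1,0],0],
  [[-0.67,1,0],0],
  [[-0.67,1,0],0],
  [[-0.67,1,0],0],
])

```text
time_s: 2.4
ee_pos: [0.5588, 0.1807, 0.2593]
eef_rot: [-3.141, -0.0, 1.721]
force: [-0.9, -0.2, 0.7]
grip_width: 0.0941
grip_force: 0.0
```

```bash
cat > w.py <<'E'
from h import *
import sys
np.set_printoptions(precision=4,suppress=True)
i=camera_info("wrist");p,d=camera("wrist");cv2.imwrite(f"pics/{sys.argv[1]}.png",p)
print(i["origin"],att(i)[:,2],ctrl.get_obs()["ee_pos"])
for q in sys.argv[2:]:
    for b in finder.pinpoint("wrist",q)[:2]:
        print(q,round(b["conf"],2),b["location"],"z6",atz(i,b["location"],.006)[:2])
vv,uu=np.mgrid[:400,:640];K=i["camera_matrix"]
P=np.stack([(uu-K[0,2])/K[0,0]*d,(vv-K[1,2])/K[1,1]*d,d],-1)@att(i).T+i["origin"];P[d==0]=9
m=((P[...,2]>.085)&(P[...,2]<.125)).astype(np.uint8)
n,lab,st,ce=cv2.connectedComponentsWithStats(m)
for k in range(1,n):
    if st[k,4]>80:
        Q=P[lab==k];c,r=cv2.minEnclosingCircle(Q[:,:2].astype(np.float32)*1000);print("top",st[k,4],ce[k],"circ",np.round(c,1),round(r,1),"z98%",np.percentile(Q[:,2],98),"bgr",p[lab==k].mean(0).astype(int))
E
python3 w.py w1 stick_red stick_yellow stick_green stick_blue
```

```text
[0.5481 0.2539 0.4381] [ 0.0389 -0.2519 -0.967 ] [0.5587 0.1808 0.2596]
stick_red 0.83 [341.0, 212.7] z6 [0.5948 0.124 ]
stick_yellow 0.86 [417.8, 189.4] z6 [0.6841 0.1682]
stick_yellow 0.86 [259.0, 107.7] z6 [0.4787 0.2366]
stick_green 0.89 [337.6, 117.3] z6 [0.5714 0.2396]
stick_green 0.48 [337.9, 163.9] z6 [0.5808 0.1849]
stick_blue 0.92 [340.0, 64.1] z6 [0.5645 0.2983]
top 535 [345.7963  56.6019] circ [565.2 296.3] 11.8 z98% 0.10434333799602818 bgr [145  58  37]
top 463 [242.7603 109.6393] circ [476.8 235.9] 11.8 z98% 0.09834888152996647 bgr [121 135  42]
top 461 [345.4534 122.4555] circ [574.8 238.8] 11.7 z98% 0.10428280299402493 bgr [ 40 132  44]
top 412 [210.4806 170.6456] circ [450.8 172.4] 11.9 z98% 0.09819627047902044 bgr [123 138  43]
top 410 [341.5415 182.8317] circ [580.5 181.1] 11.7 z98% 0.10435742660792335 bgr [ 36 168 212]
top 391 [444.5371 211.179 ] circ [689.6 166.6] 11.7 z98% 0.0984705377449291 bgr [118 108 198]
top 371 [346.1806 240.1725] circ [595.  123.2] 11.4 z98% 0.10457282718795931 bgr [ 27  28 176]
top 150 [226.2067 280.06  ] circ [474.5  58.3] 9.8 z98% 0.09807189409341707 bgr [118 134  52]
```

View pics/w1.png

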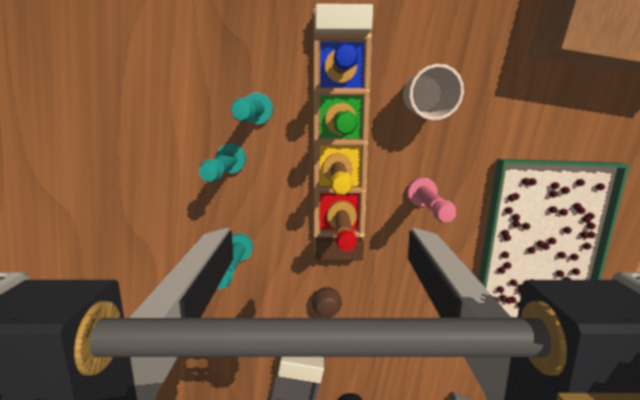

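Wrist view: the four stones form a column: blue (346,57), green (345,122), yellow (342,183), red (346,240). The look-alikes are clear of the finger paths. Stone tops measure 104 mm, as expected. Red goes first because its pocket is the farthest and the path stays clear.

```bash
python3 go.py .595 .1232 .031 98.4
```

```text
t 2.65 shift [-0.309  0.135  1.145] turn 0.0003 rows>= 4.8
```

carry_out([
  [[-0.15,0.07,0],0],
  [[-0.309,0.135,0],0],
  [[-0.309,0.135,0],0],
  [[-0.309,0.135,0.2],0],
  [[-0.309,0.135,0.4],0],
  [[-0.309,0.135,0.6],0],
  [[-0.309,0.135,0.8],0],
  [[-0.309,0.135,0.9],0],
  [[-0.309,0.135,1],0],
  [[-0.309,0.135,1],0],
])

```text
time_s: 3.65
ee_pos: [0.5934, 0.123, 0.0572]
eef_rot: [-3.138, -0.0, 1.719]
force: [0.2, 0.0, 0.5]
grip_width: 0.0939
grip_force: 0.0
```

```bash
python3 go.py .595 .1232 .031 98.4
```

```text
t 3.65 shift [-0.     0.008  0.131] turn 0.0003 rows>= 0.5
```

carry_out([
  [[0,0.008,0.07],0],
  [[0,0.008,0.13],0],
  [[0,0.008,0.13],0],
])

```text
time_s: 3.95
ee_pos: [0.5959, 0.1228, 0.032]
eef_rot: [-3.14, -0.0, 1.718]
force: [0.1, -1.1, 0.1]
grip_width: 0.0937
grip_force: 0.0
```

carry_out([
  [[0,0,0],0],
  [[0,0,0],0],
  [[0,0,0],0],
  [[0,0,0],0],
  [[0,0,0],0],
  [[0,0,0],0],
  [[0,0,0],0],
  [[0,0,0],0],
  [[0,0,0],0],
  [[0,0,0],0],
], hand=1, force=20)

```text
time_s: 4.95
ee_pos: [0.5966, 0.1227, 0.0335]
eef_rot: [-3.142, -0.0, 1.718]
force: [-0.7, 0.4, -0.2]
grip_width: 0.0218
grip_force: 20.0
```

carry_out([
  [[0,0,0],0],
  [[0,0,0],0],
  [[0,0,0],0],
])

```text
time_s: 5.25
ee_pos: [0.5967, 0.1227, 0.0335]
eef_rot: [-3.142, 0.0, 1.718]
force: [-0.0, -0.0, 0.9]
grip_width: 0.0217
grip_force: 20.0
```

```bash
python3 w.py w2; python3 -c "
from h import *
p,d=camera('scene');cv2.imwrite('pics/s2.png',cv2.resize(p[100:260,300:500],None,fx=3,fy=3))
p2=cv2.imread('pics/w2.png')[:400,200:480]
a=cv2.imread('pics/s2.png');b=cv2.resize(p2,None,fx=1.2,fy=1.2);a=a[:, :450]
b=cv2.copyMakeBorder(b,0,0,0,0,0);c=np.zeros((480,450+b.shape[1],3),np.uint8);c[:,:450]=a;c[:b.shape[0],450:]=b;cv2.imwrite('pics/c2.png',c)"
```

```text
[0.5861 0.196  0.2122] [ 0.0384 -0.2522 -0.9669] [0.5966 0.1227 0.0335]
top 3742 [295.7031 144.9265] circ [580.3 180.9] 11.9 z98% 0.10405426168955081 bgr [ 39 181 221]
top 3642 [590.5739 228.9857] circ [689.  166.4] 11.9 z98% 0.09808342592053339 bgr [112 101 185]
top 3966 [320.4551 297.0265] circ [595.9 131.8] 23.2 z98% 0.11252795064736394 bgr [ 65  69 128]
top 130 [279.6923 368.9154] circ [585.4 117.8] 6.7 z98% 0.1248469227735395 bgr [104 114 122]
top 132 [361.3712 368.9091] circ [610.1 121.3] 6.3 z98% 0.12474662316829133 bgr [71 79 87]
```

View pics/c2.png

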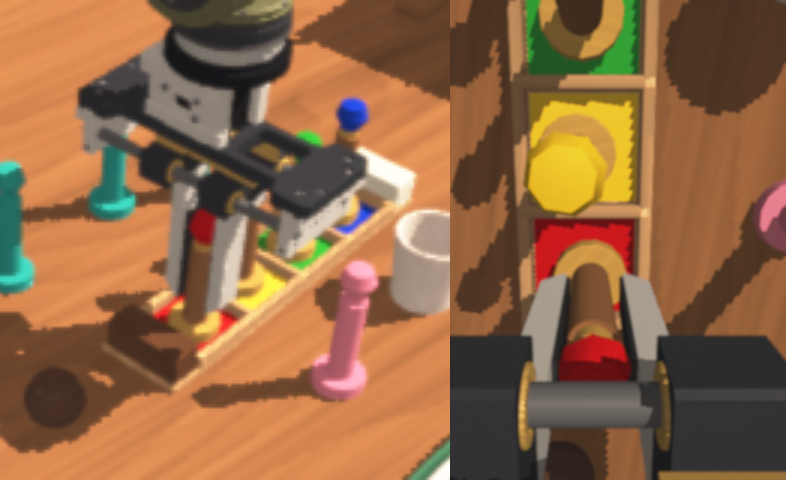

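The red stick sits between the pads, but the gap is 21.7 mm against an 18 mm handle. I'll lift a little and check.

carry_out([
  [[0,0,-0.05],0],
  [[0,0,-0.1],0],
  [[0,0,-0.2],0],
  [[0,0,-0.3],0],
  [[0,0,-0.3],0],
  [[0,0,-0.3],0],
])

```text
time_s: 5.95
ee_pos: [0.5967, 0.1227, 0.0936]
eef_rot: [3.141, -0.0, 1.718]
force: [-0.4, -0.5, -2.5]
grip_width: 0.0219
grip_force: 20.0
```

```bash
python3 w.py w3; python3 -c "
from h import *
p,d=camera('scene');a=cv2.resize(p[100:260,300:450],None,fx=3,fy=3)
b=cv2.resize(cv2.imread('pics/w3.png')[200:400,250:400],None,fx=2.4,fy=2.4)
cv2.imwrite('pics/c3.png',np.hstack([a,b]))"
```

```text
[0.586  0.196  0.2723] [ 0.039  -0.2521 -0.9669] [0.5963 0.1227 0.0928]
top 1125 [308.3138  11.5911] circ [574.8 237.9] 11.6 z98% 0.10410125279519106 bgr [ 37 110  39]
top 2024 [ 41.038  108.1719] circ [451.1 172.3] 11.9 z98% 0.09801126519893198 bgr [121 136  41]
top 1698 [303.8693 130.9959] circ [580.4 181. ] 11.8 z98% 0.10420363855936118 bgr [ 39 180 219]
top 1564 [506.3235 189.3101] circ [688.7 166.6] 11.9 z98% 0.09819857606093306 bgr [120 109 197]
top 1689 [305.4002 243.2368] circ [588.9 127.4] 15.7 z98% 0.12445174273658072 bgr [ 73  95 122]
top 687 [352.5939 244.6841] circ [613.9 126.2] 10.7 z98% 0.12407417100487173 bgr [111 124 134]
top 754 [ 88.882  308.2056] circ [472.9  62.1] 11.0 z98% 0.09736727248669876 bgr [118 132  40]
```

View pics/c3.png

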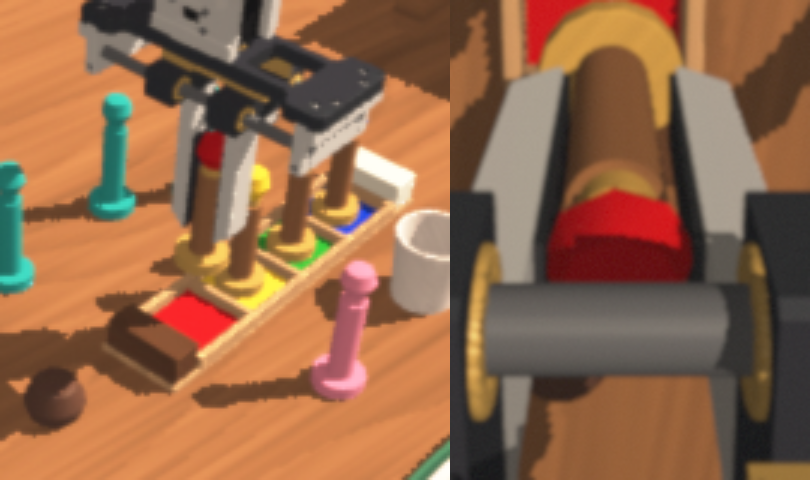

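The lifted stick is nearly upright: the fingers touch the stone's flanks and the handle. I'll carry it towards the farthest pocket at moderate speed.

```bash
python3 go.py .5646 -.3226 .0925 87.3
```

```text
t 6.05 shift [-2.179e+00 -4.830e-01  1.000e-03] turn 0.031 rows>= 8.9
```

carry_out([
  [[-0.05,-0.01,0],0],
  [[-0.15,-0.03,0],0],
  [[-0.28,-0.06,0],0],
  [[-0.42,-0.09,0],0],
  [[-0.56,-0.12,0],0],
  [[-0.7,-0.155,0],0],
  [[-0.85,-0.19,0],0],
  [[-1,-0.22,0],0],
])

```text
time_s: 6.85
ee_pos: [0.5818, -0.0833, 0.0928]
eef_rot: [-3.141, -0.0, 1.718]
force: [1.1, 0.7, -1.4]
grip_width: 0.022
grip_force: 20.0
```

carry_out([
  [[-0.14,-0.03,0],0.004],
  [[-0.28,-0.06,0],0.008],
  [[-0.42,-0.09,0],0.012],
  [[-0.56,-0.12,0],0.016],
  [[-0.7,-0.155,0],0.02],
  [[-0.83,-0.18,0],0.025],
  [[-0.93,-0.205,0],0.031],
  [[-1,-0.22,0],0.031],
  [[-1,-0.22,0],0.031],
])

```text
time_s: 7.75
ee_pos: [0.5677, -0.2875, 0.0928]
eef_rot: [-3.141, -0.0, 1.523]
force: [-0.8, -0.2, -1.9]
grip_width: 0.0218
grip_force: 20.0
```

```bash
python3 go.py .5646 -.3226 .0925 87.3;python3 - <<'E'
from h import *
p,d=camera('scene');i=camera_info('scene')
a=cv2.resize(p[180:340,100:300],None,fx=2.4,fy=2.4)
cv2.imwrite('pics/c4.png',a)
E
```

```text
t 7.75 shift [-0.176 -0.007  0.002] turn -0.0002 rows>= 0.7
```

View pics/c4.png

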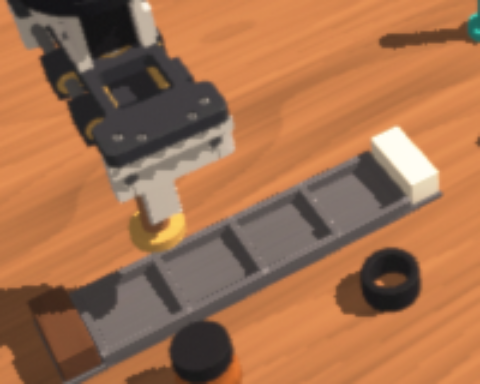

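The foot shows at crop (157,228), hanging upright. I'll check its offset from the TCP, then centre over the pocket.

carry_out([
  [[-0.06,-0.003,0],0],
  [[-0.13,-0.007,0],0],
  [[-0.176,-0.007,0],0],
  [[-0.176,-0.007,0],0],
  [[-0.176,-0.007,0],0],
])

```text
time_s: 8.3
ee_pos: [0.5652, -0.321, 0.0933]
eef_rot: [-3.141, -0.0, 1.523]
force: [0.3, 0.6, -2.4]
grip_width: 0.0218
grip_force: 20.0
```

```bash
python3 go.py .5646 -.3226 .0325 87.3; cat > foot.py <<'E'
from h import *
# brass foot of the held stick: depth points in a band under the gripper
o=ctrl.get_obs();e=o["ee_pos"]
for c in ("scene","top","wrist"):
    i=camera_info(c);p,d=camera(c)
    vv,uu=np.mgrid[:400,:640];K=i["camera_matrix"]
    P=np.stack([(uu-K[0,2])/K[0,0]*d,(vv-K[1,2])/K[1,1]*d,d],-1)@att(i).T+i["origin"];P[d==0]=9
    m=(np.hypot(*(P[...,:2]-e[:2]).transpose(2,0,1))<.04)&(P[...,2]>e[2]-.031)&(P[...,2]<e[2]-.010)
    if m.sum()>30:
        Q=P[m];ct,r=cv2.minEnclosingCircle(Q[:,:2].astype(np.float32)*1000);print(c,m.sum(),np.round(ct,1),round(r,1),"z",np.percentile(Q[:,2],[2,98]).round(4),"off mm",(np.array(ct)-e[:2]*1000).round(1))
E
python3 foot.py
```

```text
t 8.3 shift [-0.008 -0.003  0.304] turn -0.0001 rows>= 1.2
scene 304 [ 564.7 -319.2] 18.9 z [0.0653 0.0818] off mm [-0.6  1.7]
top 159 [ 563.2 -320.3] 17.8 z [0.0695 0.0824] off mm [-2.1  0.7]
wrist 1438 [ 564.3 -320.3] 18.0 z [0.0682 0.0816] off mm [-0.9  0.7]
```

carry_out([
  [[-0.008,-0.003,0.07],0],
  [[-0.008,-0.003,0.15],0],
  [[-0.008,-0.003,0.22],0],
  [[-0.008,-0.003,0.27],0],
  [[-0.008,-0.003,0.295],0],
  [[-0.008,-0.003,0.303],0],
  [[-0.008,-0.003,0.303],0],
  [[-0.008,-0.003,0.303],0],
])

```text
time_s: 9.25
ee_pos: [0.5649, -0.3227, 0.0334]
eef_rot: [3.141, 0.0, 1.523]
force: [0.6, 0.3, -1.9]
grip_width: 0.0216
grip_force: 20.0
```

carry_out([
  [[0,0,0],0],
  [[0,0,0],0],
  [[0,0,0],0],
  [[0,0,0],0],
  [[0,0,0],0],
  [[0,0,0],0],
], hand=0.05)

```text
time_s: 9.85
ee_pos: [0.5646, -0.3225, 0.0329]
eef_rot: [3.142, 0.0, 1.523]
force: [-0.2, 0.5, -0.0]
grip_width: 0.0446
grip_force: 0.0
```

carry_out([
  [[0,0,-0.1],0],
  [[0,0,-0.25],0],
  [[0,0,-0.45],0],
  [[0,0,-0.65],0],
  [[0,0,-0.8],0],
  [[0,0,-0.8],0],
  [[0,0,-0.8],0],
])

```text
time_s: 10.55
ee_pos: [0.5646, -0.3225, 0.1928]
eef_rot: [3.141, 0.0, 1.523]
force: [0.3, -0.3, -0.5]
grip_width: 0.0446
grip_force: 0.0
```

```bash
python3 w.py w5|grep top; python3 go.py .5805 .181 .193 98.4
```

```text
top 602 [318.2874 196.5814] circ [ 563.7 -322.2] 11.5 z98% 0.10218301159688556 bgr [ 30  29 191]
top 213 [253.6901 396.0798] circ [ 496.1 -520.2] 17.5 z98% 0.08995490385377244 bgr [22 26 67]
t 10.6 shift [ 2.518 -0.038 -0.004] turn -0.0309 rows>= 10.1
```

Red stands in its pocket: stone at (564,-322) mm, top at 102 mm. Next is yellow.

carry_out([
  [[0.1,0,0],0],
  [[0.3,0,0],0],
  [[0.5,0,0],0],
  [[0.7,0,0],0],
  [[0.9,0,0],0],
  [[1,0,0],0],
])

```text
time_s: 11.2
ee_pos: [0.5736, -0.1198, 0.1913]
eef_rot: [-3.139, -0.001, 1.525]
force: [-0.4, -0.5, 1.2]
grip_width: 0.0447
grip_force: 0.0
```

carry_out([
  [[0.2,0,0],-0.008],
  [[0.4,0,0],-0.016],
  [[0.6,0,0],-0.024],
  [[0.8,0,0],-0.031],
  [[0.95,0,0],-0.031],
  [[1,0,0],-0.031],
  [[1,0,0],-0.031],
])

```text
time_s: 11.9
ee_pos: [0.5832, 0.0777, 0.1916]
eef_rot: [-3.14, -0.0, 1.72]
force: [0.7, -0.5, 0.3]
grip_width: 0.0445
grip_force: 0.0
```

```bash
python3 go.py .5805 .181 .033 98.4
```

```text
t 11.9 shift [0.512 0.065 0.793] turn 0.0004 rows>= 3.8
```

carry_out([
  [[0.15,0.02,0],0],
  [[0.35,0.04,0],0],
  [[0.48,0.065,0],0],
  [[0.512,0.065,0],0],
  [[0.512,0.065,0.05],0],
  [[0.512,0.065,0.2],0],
  [[0.512,0.065,0.4],0],
  [[0.512,0.065,0.6],0],
  [[0.512,0.065,0.73],0],
  [[0.512,0.065,0.793],0],
  [[0.512,0.065,0.793],0],
  [[0.512,0.065,0.793],0],
])

```text
time_s: 13.1
ee_pos: [0.5821, 0.1796, 0.0353]
eef_rot: [3.14, -0.0, 1.717]
force: [0.1, 0.3, -0.1]
grip_width: 0.0441
grip_force: 0.0
```

```bash
python3 go.py .5805 .181 .033 98.4
```

```text
t 13.1 shift [ 0.008 -0.007  0.012] turn 0.0 rows>= 0.1
```

carry_out([
  [[0.006,-0.005,0.008],0],
  [[0.006,-0.005,0.008],0],
  [[0.006,-0.005,0.008],0],
])

```text
time_s: 13.4
ee_pos: [0.5805, 0.1814, 0.0334]
eef_rot: [3.14, -0.0, 1.718]
force: [-0.1, -0.7, 0.5]
grip_width: 0.0444
grip_force: 0.0
```

carry_out([
  [[0,0,0],0],
  [[0,0,0],0],
  [[0,0,0],0],
  [[0,0,0],0],
  [[0,0,0],0],
  [[0,0,0],0],
  [[0,0,0],0],
  [[0,0,0],0],
], hand=1)

```text
time_s: 14.2
ee_pos: [0.5802, 0.1813, 0.0327]
eef_rot: [3.142, 0.0, 1.718]
force: [-0.0, 0.3, 2.4]
grip_width: 0.0219
grip_force: 20.0
```

carry_out([
  [[0,0,-0.05],0],
  [[0,0,-0.1],0],
  [[0,0,-0.2],0],
  [[0,0,-0.3],0],
  [[0,0,-0.3],0],
  [[0,0,-0.3],0],
])

```text
time_s: 14.8
ee_pos: [0.5802, 0.1813, 0.0928]
eef_rot: [3.141, -0.0, 1.718]
force: [0.1, 0.3, -0.9]
grip_width: 0.022
grip_force: 20.0
```

```bash
python3 foot.py;python3 go.py .5673 -.2647 .093 87.3
```

```text
scene 173 [580.4 179.3] 19.4 z [0.0661 0.0823] off mm [ 0.2 -1.9]
top 78 [579.5 173.7] 16.3 z [0.0683 0.0795] off mm [-0.7 -7.6]
wrist 1447 [580.  181.1] 17.9 z [0.0667 0.0813] off mm [-0.2 -0.2]
t 14.95 shift [-2.196 -0.389 -0.006] turn 0.031 rows>= 8.9
```

Yellow is held and centred. Carrying it over.

carry_out([
  [[-0.05,-0.01,0],0],
  [[-0.15,-0.025,0],0],
  [[-0.28,-0.05,0],0],
  [[-0.42,-0.075,0],0],
  [[-0.56,-0.1,0],0],
  [[-0.7,-0.125,0],0],
  [[-0.85,-0.15,0],0],
  [[-1,-0.177,0],0],
])

```text
time_s: 15.75
ee_pos: [0.574, -0.0235, 0.0922]
eef_rot: [-3.141, -0.0, 1.718]
force: [0.3, 0.2, -1.2]
grip_width: 0.0214
grip_force: 20.0
```

carry_out([
  [[-0.14,-0.025,0],0.004],
  [[-0.28,-0.05,0],0.008],
  [[-0.42,-0.075,0],0.012],
  [[-0.56,-0.1,0],0.016],
  [[-0.7,-0.125,0],0.02],
  [[-0.83,-0.15,0],0.025],
  [[-0.93,-0.165,0],0.031],
  [[-1,-0.177,0],0.031],
  [[-1,-0.177,0],0.031],
])

```text
time_s: 16.65
ee_pos: [0.5684, -0.2264, 0.0922]
eef_rot: [-3.141, -0.0, 1.523]
force: [-0.7, 0.7, -1.7]
grip_width: 0.0222
grip_force: 20.0
```

```bash
python3 go.py .5673 -.2647 .032 87.3
```

```text
t 16.65 shift [-0.192  0.004  0.301] turn -0.0002 rows>= 1.4
```

carry_out([
  [[-0.06,0.004,0],0],
  [[-0.14,0.004,0],0],
  [[-0.192,0.004,0],0],
  [[-0.192,0.004,0],0],
  [[-0.192,0.004,0.06],0],
  [[-0.192,0.004,0.13],0],
  [[-0.192,0.004,0.2],0],
  [[-0.192,0.004,0.26],0],
  [[-0.192,0.004,0.29],0],
  [[-0.192,0.004,0.3],0],
  [[-0.192,0.004,0.3],0],
  [[-0.192,0.004,0.3],0],
])

```text
time_s: 17.85
ee_pos: [0.5682, -0.2633, 0.0332]
eef_rot: [3.141, 0.0, 1.523]
force: [0.5, 0.4, -0.2]
grip_width: 0.0222
grip_force: 20.0
```

carry_out([
  [[0,0,0],0],
  [[0,0,0],0],
  [[0,0,0],0],
  [[0,0,0],0],
  [[0,0,0],0],
  [[0,0,0],0],
], hand=0.05)

```text
time_s: 18.45
ee_pos: [0.5679, -0.2632, 0.0327]
eef_rot: [3.142, 0.0, 1.523]
force: [0.5, -0.2, -0.1]
grip_width: 0.0446
grip_force: 0.0
```

carry_out([
  [[0,0,-0.1],0],
  [[0,0,-0.25],0],
  [[0,0,-0.45],0],
  [[0,0,-0.65],0],
  [[0,0,-0.8],0],
  [[0,0,-0.8],0],
  [[0,0,-0.8],0],
])

```text
time_s: 19.15
ee_pos: [0.5679, -0.2632, 0.1926]
eef_rot: [3.141, 0.0, 1.523]
force: [-1.1, 0.2, -0.8]
grip_width: 0.0449
grip_force: 0.0
```

```bash
python3 w.py w6|grep top; python3 go.py .5748 .2388 .193 98.4
```

```text
top 599 [320.2938 197.2688] circ [ 568.5 -264. ] 11.8 z98% 0.10219094828196798 bgr [ 40 185 224]
top 548 [317.8139 264.9307] circ [ 563.7 -322.2] 11.7 z98% 0.10194818446450765 bgr [ 29  28 193]
t 19.2 shift [ 2.508 -0.082 -0.006] turn -0.0309 rows>= 10.0
```

Yellow stands too. Next is green.

carry_out([
  [[0.1,0,0],0],
  [[0.3,0,0],0],
  [[0.5,0,0],0],
  [[0.7,0,0],0],
  [[0.9,0,0],0],
  [[1,-0.03,0],0],
])

```text
time_s: 19.8
ee_pos: [0.5709, -0.0592, 0.1914]
eef_rot: [-3.14, -0.001, 1.526]
force: [0.1, 0.4, 0.5]
grip_width: 0.0449
grip_force: 0.0
```

carry_out([
  [[0.2,0,0],-0.008],
  [[0.4,-0.01,0],-0.016],
  [[0.6,-0.02,0],-0.024],
  [[0.8,-0.03,0],-0.031],
  [[0.95,-0.03,0],-0.031],
  [[1,-0.03,0],-0.031],
  [[1,-0.03,0],-0.031],
])

```text
time_s: 20.5
ee_pos: [0.5742, 0.1382, 0.1917]
eef_rot: [-3.14, 0.0, 1.72]
force: [0.5, -0.2, -0.5]
grip_width: 0.0446
grip_force: 0.0
```

```bash
python3 go.py .5748 .2388 .033 98.4
```

```text
t 20.5 shift [0.497 0.079 0.793] turn 0.0004 rows>= 3.8
```

carry_out([
  [[0.15,0.02,0],0],
  [[0.35,0.05,0],0],
  [[0.48,0.074,0],0],
  [[0.502,0.074,0],0],
  [[0.502,0.074,0.05],0],
  [[0.502,0.074,0.2],0],
  [[0.502,0.074,0.4],0],
  [[0.502,0.074,0.6],0],
  [[0.502,0.074,0.73],0],
  [[0.502,0.074,0.8],0],
  [[0.502,0.074,0.8],0],
  [[0.502,0.074,0.8],0],
])

```text
time_s: 21.7
ee_pos: [0.5754, 0.2379, 0.0338]
eef_rot: [3.14, -0.0, 1.717]
force: [0.4, -0.3, 0.5]
grip_width: 0.0446
grip_force: 0.0
```

```bash
python3 go.py .5748 .2388 .033 98.4
```

```text
t 21.7 shift [ 0.005 -0.002  0.004] turn 0.0 rows>= 0.0
```

carry_out([
  [[0.004,0,0],0],
  [[0.004,0,0],0],
  [[0.004,0,0],0],
  [[0.004,0,0],0],
  [[0.004,0,0],0],
  [[0.004,0,0],0],
  [[0.004,0,0],0],
  [[0.004,0,0],0],
], hand=1)

```text
time_s: 22.5
ee_pos: [0.575, 0.2394, 0.0334]
eef_rot: [3.141, -0.0, 1.718]
force: [-1.7, 0.3, 7.0]
grip_width: 0.0218
grip_force: 20.0
```

carry_out([
  [[0,0,-0.05],0],
  [[0,0,-0.1],0],
  [[0,0,-0.2],0],
  [[0,0,-0.3],0],
  [[0,0,-0.3],0],
  [[0,0,-0.3],0],
])

```text
time_s: 23.1
ee_pos: [0.5746, 0.2392, 0.0926]
eef_rot: [3.141, -0.0, 1.718]
force: [-0.3, -1.0, -2.5]
grip_width: 0.0218
grip_force: 20.0
```

```bash
python3 foot.py;python3 go.py .5701 -.2067 .093 87.3
```

```text
scene 161 [574.9 237.7] 18.5 z [0.0649 0.0811] off mm [ 0.3 -1.5]
top 125 [573.7 233.5] 17.3 z [0.0675 0.0801] off mm [-0.9 -5.7]
wrist 1452 [573.8 238.9] 17.8 z [0.0658 0.0813] off mm [-0.8 -0.3]
t 23.25 shift [-2.202 -0.347 -0.006] turn 0.031 rows>= 8.9
```

carry_out([
  [[-0.05,-0.01,0],0],
  [[-0.15,-0.02,0],0],
  [[-0.28,-0.045,0],0],
  [[-0.42,-0.065,0],0],
  [[-0.56,-0.09,0],0],
  [[-0.7,-0.11,0],0],
  [[-0.85,-0.135,0],0],
  [[-1,-0.158,0],0],
])

```text
time_s: 24.05
ee_pos: [0.5722, 0.035, 0.0922]
eef_rot: [-3.141, -0.0, 1.718]
force: [0.6, -1.1, -1.1]
grip_width: 0.0217
grip_force: 20.0
```

carry_out([
  [[-0.14,-0.02,0],0.004],
  [[-0.28,-0.045,0],0.008],
  [[-0.42,-0.065,0],0.012],
  [[-0.56,-0.09,0],0.016],
  [[-0.7,-0.11,0],0.02],
  [[-0.83,-0.13,0],0.025],
  [[-0.93,-0.147,0],0.031],
  [[-1,-0.158,0],0.031],
  [[-1,-0.158,0],0.031],
])

```text
time_s: 24.95
ee_pos: [0.5704, -0.1673, 0.0922]
eef_rot: [-3.141, 0.0, 1.523]
force: [-0.4, -0.6, -2.4]
grip_width: 0.0219
grip_force: 20.0
```

```bash
python3 go.py .5701 -.2067 .032 87.3
```

```text
t 24.95 shift [-0.197  0.008  0.301] turn -0.0002 rows>= 1.4
```

carry_out([
  [[-0.06,0.006,0],0],
  [[-0.14,0.006,0],0],
  [[-0.2,0.006,0],0],
  [[-0.2,0.006,0],0],
  [[-0.2,0.006,0.06],0],
  [[-0.2,0.006,0.13],0],
  [[-0.2,0.006,0.2],0],
  [[-0.2,0.006,0.26],0],
  [[-0.2,0.006,0.29],0],
  [[-0.2,0.006,0.3],0],
  [[-0.2,0.006,0.3],0],
  [[-0.2,0.006,0.3],0],
])

```text
time_s: 26.15
ee_pos: [0.5705, -0.2059, 0.0332]
eef_rot: [3.141, 0.0, 1.523]
force: [0.0, 0.2, -0.6]
grip_width: 0.0219
grip_force: 20.0
```

carry_out([
  [[0,0,0],0],
  [[0,0,0],0],
  [[0,0,0],0],
  [[0,0,0],0],
  [[0,0,0],0],
  [[0,0,0],0],
], hand=0.05)

```text
time_s: 26.75
ee_pos: [0.5702, -0.2057, 0.0327]
eef_rot: [3.142, 0.0, 1.523]
force: [-0.1, -0.1, -0.1]
grip_width: 0.0445
grip_force: 0.0
```

carry_out([
  [[0,0,-0.1],0],
  [[0,0,-0.25],0],
  [[0,0,-0.45],0],
  [[0,0,-0.65],0],
  [[0,0,-0.8],0],
  [[0,0,-0.8],0],
  [[0,0,-0.8],0],
])

```text
time_s: 27.45
ee_pos: [0.5702, -0.2057, 0.1926]
eef_rot: [3.141, 0.0, 1.523]
force: [0.3, 0.6, 0.3]
grip_width: 0.0446
grip_force: 0.0
```

```bash
python3 w.py w7|grep top; python3 go.py .5652 .2963 .193 98.4
```

```text
top 607 [319.5124 196.2323] circ [ 570.3 -205.4] 11.8 z98% 0.10222538118301622 bgr [ 43 143  45]
top 545 [320.8862 263.3853] circ [ 568.9 -262.9] 11.6 z98% 0.10208842248329293 bgr [ 39 183 224]
top 95 [318.4211 314.9684] circ [ 563.8 -315.3] 8.9 z98% 0.09736697349166856 bgr [ 34  37 176]
t 27.5 shift [ 2.506 -0.142 -0.006] turn -0.0309 rows>= 10.0
```

Green is placed. Last is blue.

carry_out([
  [[0.1,0,0],0],
  [[0.3,0,0],0],
  [[0.5,-0.02,0],0],
  [[0.7,-0.03,0],0],
  [[0.9,-0.05,0],0],
  [[1,-0.06,0],0],
])

```text
time_s: 28.1
ee_pos: [0.5668, -0.0026, 0.191]
eef_rot: [-3.139, -0.0, 1.525]
force: [0.1, 0.4, -0.3]
grip_width: 0.0447
grip_force: 0.0
```

carry_out([
  [[0.2,0,0],-0.008],
  [[0.4,-0.02,0],-0.016],
  [[0.6,-0.03,0],-0.024],
  [[0.8,-0.05,0],-0.031],
  [[0.95,-0.06,0],-0.031],
  [[1,-0.06,0],-0.031],
  [[1,-0.06,0],-0.031],
])

```text
time_s: 28.8
ee_pos: [0.5647, 0.1955, 0.1913]
eef_rot: [-3.14, 0.0, 1.72]
force: [0.7, -1.3, -0.6]
grip_width: 0.0444
grip_force: 0.0
```

```bash
python3 go.py .5652 .2963 .033 98.4
```

```text
t 28.8 shift [0.498 0.079 0.791] turn 0.0004 rows>= 3.8
```

carry_out([
  [[0.15,0.02,0],0],
  [[0.35,0.05,0],0],
  [[0.48,0.074,0],0],
  [[0.505,0.074,0],0],
  [[0.505,0.074,0.05],0],
  [[0.505,0.074,0.2],0],
  [[0.505,0.074,0.4],0],
  [[0.505,0.074,0.6],0],
  [[0.505,0.074,0.73],0],
  [[0.505,0.074,0.798],0],
  [[0.505,0.074,0.798],0],
  [[0.505,0.074,0.798],0],
])

```text
time_s: 30.0
ee_pos: [0.5657, 0.2965, 0.0342]
eef_rot: [3.14, -0.0, 1.717]
force: [0.8, 0.6, 1.3]
grip_width: 0.0449
grip_force: 0.0
```

```bash
python3 go.py .5652 .2963 .033 98.4
```

```text
t 30.0 shift [-0.001 -0.003  0.006] turn 0.0 rows>= 0.0
```

carry_out([
  [[0,0,0],0],
  [[0,0,0],0],
  [[0,0,0],0],
  [[0,0,0],0],
  [[0,0,0],0],
  [[0,0,0],0],
  [[0,0,0],0],
  [[0,0,0],0],
], hand=1)

```text
time_s: 30.8
ee_pos: [0.5653, 0.2973, 0.0338]
eef_rot: [3.141, -0.0, 1.718]
force: [-0.7, -0.5, 6.0]
grip_width: 0.0218
grip_force: 20.0
```

carry_out([
  [[0,0,-0.05],0],
  [[0,0,-0.1],0],
  [[0,0,-0.2],0],
  [[0,0,-0.3],0],
  [[0,0,-0.3],0],
  [[0,0,-0.3],0],
])

```text
time_s: 31.4
ee_pos: [0.5649, 0.297, 0.093]
eef_rot: [3.141, -0.0, 1.718]
force: [-0.1, 0.1, -2.2]
grip_width: 0.0215
grip_force: 20.0
```

```bash
python3 foot.py;python3 go.py .5728 -.1488 .093 87.3
```

```text
scene 154 [565.9 294.7] 19.0 z [0.0653 0.0821] off mm [ 1.  -2.3]
top 144 [563.9 292. ] 17.5 z [0.0672 0.0817] off mm [-1. -5.]
wrist 1444 [564.6 296.2] 17.9 z [0.0657 0.0811] off mm [-0.3 -0.8]
t 31.55 shift [-2.21  -0.286 -0.004] turn 0.031 rows>= 8.9
```

carry_out([
  [[-0.05,-0.005,0],0],
  [[-0.15,-0.02,0],0],
  [[-0.28,-0.035,0],0],
  [[-0.42,-0.055,0],0],
  [[-0.56,-0.07,0],0],
  [[-0.7,-0.09,0],0],
  [[-0.85,-0.11,0],0],
  [[-1,-0.13,0],0],
])

```text
time_s: 32.35
ee_pos: [0.568, 0.0927, 0.0929]
eef_rot: [-3.141, 0.0, 1.718]
force: [-0.3, -0.3, -2.5]
grip_width: 0.0221
grip_force: 20.0
```

carry_out([
  [[-0.14,-0.02,0],0.004],
  [[-0.28,-0.035,0],0.008],
  [[-0.42,-0.055,0],0.012],
  [[-0.56,-0.07,0],0.016],
  [[-0.7,-0.09,0],0.02],
  [[-0.83,-0.11,0],0.025],
  [[-0.93,-0.12,0],0.031],
  [[-1,-0.13,0],0.031],
  [[-1,-0.13,0],0.031],
])

```text
time_s: 33.25
ee_pos: [0.5717, -0.1083, 0.0929]
eef_rot: [-3.141, 0.0, 1.522]
force: [0.0, 0.5, -1.8]
grip_width: 0.0219
grip_force: 20.0
```

```bash
python3 go.py .5728 -.1488 .032 87.3
```

```text
t 33.25 shift [-0.202  0.016  0.305] turn -0.0002 rows>= 1.5
```

carry_out([
  [[-0.06,0.006,0],0],
  [[-0.14,0.013,0],0],
  [[-0.205,0.013,0],0],
  [[-0.205,0.013,0],0],
  [[-0.205,0.013,0.06],0],
  [[-0.205,0.013,0.13],0],
  [[-0.205,0.013,0.2],0],
  [[-0.205,0.013,0.26],0],
  [[-0.205,0.013,0.29],0],
  [[-0.205,0.013,0.302],0],
  [[-0.205,0.013,0.302],0],
  [[-0.205,0.013,0.302],0],
])

```text
time_s: 34.45
ee_pos: [0.5732, -0.1474, 0.0331]
eef_rot: [3.141, 0.0, 1.523]
force: [-0.9, 0.2, -1.9]
grip_width: 0.0217
grip_force: 20.0
```

carry_out([
  [[0,0,0],0],
  [[0,0,0],0],
  [[0,0,0],0],
  [[0,0,0],0],
  [[0,0,0],0],
  [[0,0,0],0],
], hand=0.05)

```text
time_s: 35.05
ee_pos: [0.573, -0.1474, 0.0327]
eef_rot: [3.142, 0.0, 1.523]
force: [-0.6, 0.8, -0.5]
grip_width: 0.0448
grip_force: 0.0
```

carry_out([
  [[0,0,-0.1],0],
  [[0,0,-0.25],0],
  [[0,0,-0.45],0],
  [[0,0,-0.65],0],
  [[0,0,-0.85],0],
  [[0,0,-1],0],
  [[0,0,-1],0],
  [[0,0,-1],0],
  [[0,0,-1],0],
])

```text
time_s: 35.95
ee_pos: [0.5725, -0.1472, 0.2312]
eef_rot: [-3.139, -0.001, 1.523]
force: [0.5, 0.3, -0.1]
grip_width: 0.0446
grip_force: 0.0
```

carry_out([
  [[0.2,0,0],0],
  [[0.4,0,0],0],
  [[0.6,0,0],0],
  [[0.8,0,0],0],
  [[0.8,0,0],0],
  [[0.8,0,0],0],
  [[0.8,0,0],0],
])

```text
time_s: 36.65
ee_pos: [0.5803, 0.0116, 0.2319]
eef_rot: [-3.14, 0.0, 1.523]
force: [-0.7, -0.2, 0.1]
grip_width: 0.0448
grip_force: 0.0
```

```bash
python3 - <<'E'
from h import *
for c in ("top","scene"):
    i=camera_info(c);p,d=camera(c);cv2.imwrite(f"pics/end_{c}.png",p)
    vv,uu=np.mgrid[:400,:640];K=i["camera_matrix"]
    P=np.stack([(uu-K[0,2])/K[0,0]*d,(vv-K[1,2])/K[1,1]*d,d],-1)@att(i).T+i["origin"];P[d==0]=9
    for z0,z1 in ((.085,.115),(.0115,.019)):
        m=((P[...,2]>z0)&(P[...,2]<z1)&(P[...,1]<-.05)&(P[...,1]>-.4)&(P[...,0]>.5)&(P[...,0]<.62)).astype(np.uint8)
        n,l,st,ce=cv2.connectedComponentsWithStats(m)
        for k in range(1,n):
            if 25<st[k,4]<900:
                Q=P[l==k];ct,r=cv2.minEnclosingCircle(Q[:,:2].astype(np.float32)*1000);print(c,z0,np.round(ct,1),round(r,1),np.percentile(Q[:,2],95).round(4),p[l==k].mean(0).astype(int))
a=cv2.resize(cv2.imread('pics/end_top.png')[140:230,350:540],None,fx=4,fy=4)
b=cv2.resize(cv2.imread('pics/end_scene.png')[200:340,90:300],None,fx=2,fy=2)
o=np.zeros((a.shape[0],0,3));o=np.zeros((a.shape[0],760,3),np.uint8);o[:, :a.shape[1]]=a
cv2.imwrite('pics/endc.png',o);cv2.imwrite('pics/ends.png',cv2.resize(b,None,fx=1.5,fy=1.5))
E
```

```text
top 0.085 [ 573.2 -149.7] 11.6 0.1051 [200  72  41]
top 0.085 [ 569.1 -207.1] 11.4 0.1048 [ 48 178  49]
top 0.085 [ 568.3 -265.4] 11.6 0.1043 [ 31 217 243]
top 0.085 [ 562.9 -323.6] 11.6 0.1048 [ 28  28 224]
top 0.0115 [ 572.6 -149.3] 17.9 0.0181 [ 76 166 213]
top 0.0115 [ 569.8 -207.3] 17.9 0.018 [ 73 166 214]
top 0.0115 [ 568.1 -265.5] 17.9 0.0175 [ 73 166 215]
top 0.0115 [ 563.3 -323.5] 18.2 0.0181 [ 72 163 213]
scene 0.085 [ 574.5 -148.2] 10.6 0.1018 [179  64  43]
scene 0.085 [ 571.2 -205.9] 11.6 0.1014 [ 50 163  60]
scene 0.085 [ 569.2 -263.8] 11.0 0.1017 [ 56 201 231]
scene 0.085 [ 564.5 -322.6] 11.6 0.1014 [ 32  31 209]
scene 0.0115 [ 573.8 -147.8] 18.0 0.0172 [ 73 150 198]
scene 0.0115 [ 571.3 -205.1] 18.2 0.0167 [ 74 152 200]
scene 0.0115 [ 568.9 -263.7] 18.2 0.0174 [ 75 153 201]
scene 0.0115 [ 564.7 -322.9] 18.5 0.017 [ 74 152 202]
scene 0.0115 [ 591.3 -368.6] 12.1 0.0186 [36 52 84]
```

View pics/ends.png

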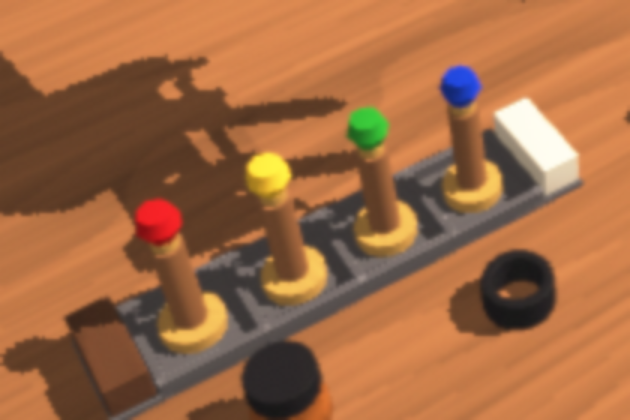

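View pics/endc.png

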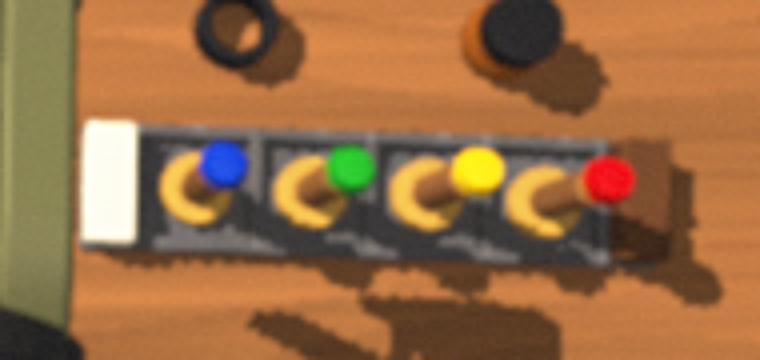

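Both views show all four sticks upright and centred in the steel rack. From the white block the order is blue (crop 195,187), green (315,190), yellow (427,193), red (542,200). The arm is clear of everything.

```bash
python3 -c "
from station import ctrl
print(ctrl.hand_in())"
```

```text
the job is handed in; nothing more can be done
None
```

The job is handed in: blue, green, yellow and red stand upright in the polishing rack's pockets, in that order from its white end, within about 2 mm of the pocket centres by my last camera check; the hand-in returned no verdict.

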